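# Complete the connector kit and shut its drawer

### The arm

A 6-joint arm with a two-finger parallel gripper is mounted at the origin on the work surface. World frame = base frame: x ahead of the robot, y to its left, z up, the work surface at z = 0. Lengths are in m, angles in rad, forces in N, time in s.
With the tool pointing down it reaches from about 0.325 to 0.85 m from the base axis. Payload 4.4 kg.
Tool frame: the origin (TCP) lies midway between the tips of the shut fingers; the grasp point (between the pads) lies 19 mm behind it (bot.hold_point_z is the distance from the TCP to the grasp point, in m); z points along the fingers, y is the direction in which the jaws open and shut (so a half turn about z gives the same grasp; the last joint's range is limited). The gripper opens to 94 mm and grips with 3 to 60 N. Pads are 16 mm wide; open, the fingers measure 119 mm over their backs; the gripper's body (75 mm by 177 mm) begins 78 mm behind the grasp point.
Start: joints at [-1.31, 0.207, 1.542, -0, 1.393, -0.15], TCP at [0.23, -0.527, 0.205] pointing down, gripper open.
Joint ranges: [-2.73, 2.73], [-0.86, 2.22], [0.23, 2.46], [-1.11, 4.25], [0.08, 2.63], [-2.82, 2.82]. Speed limits (rad/s): [2.79, 2.79, 3.14, 3.14, 3.14, 3.14].

### API

Orientations are given as [roll, pitch, yaw] about the fixed x, y, z axes, in that order (R = Rz(yaw) Ry(pitch) Rx(roll)).
In Python, from rig import bot, viewer, order gives the robot as it stands. The module is installed in compiled form; this text tells all that it offers.
- The arm moves only by the shell command python3 -m crank 'ROWS' [FORCE]. ROWS is JSON, a list that holds one entry, the list of rows, each a list of 5 numbers: the shift along the world's x, y, z in m, then the turn about the world's z in degrees, then the opening, from 0 (shut) to 1 (fully open). A call has 1 to 10 rows; each row shifts and turns the commanded pose from where the row before left it; what a row does not reach is not made up. A row lasts 1/12 s, in which the tool goes at most 41.7 mm and 7.16 degrees, less where a joint would pass 70% of its speed; a pose out of reach is approached as far as the arm can. A call is refused whole if a number of a shift passes 0.0417 or a number of a turn 7.16, either way. A call with a gripper value outside its range is refused whole. The fingers move at their own pace and stop on an object; FORCE is the grip in N (left out, the last holds). Time passes only in rows, so rows that do not move let the fingers close. It gives the time, the measured TCP pose, the force and the opening at its end, in the units of the state.
- bot.state(): the state, without advancing time (a new reading comes with each control period).
- viewer.camera(name): name is "scene" or "side" or "wrist"; returns a dict with "image" (400x640x3 uint8, red, green, blue), "K" (3x3 intrinsics, pixels), "eye" and "attitude" of the camera in the world. Camera axes: x right, y down, z forward; pixel columns grow to the right and rows downward; lengths in m; the calibration is good to about 2 mm. A picture is of the moment at which its call begins. There is no depth.
- order.close_job(): hands the job in, once; it reports no verdict.
The state is a dict: "t": time; "qpos": joint angles; "joint_vel": joint speeds; "joint_efforts": joint torques, N m; "position": TCP position; "eef_rot": TCP orientation; "contact_force": force on the tool from outside, world axes, zero at the start; "moment": the same for the moment, N m; "grip_width": finger opening in m.
Only numpy, scipy, OpenCV 4.12 (cv2) and the standard library are available. Lean on these libraries where they do the work, as an engineer would, in place of code of your own. Each camera call takes 0.05 s, during which the arm holds its last target. There are 200 camera calls.

### The job

The open kit drawer should hold one corner plate, one tee plate and one cross plate, one to a bay, but a straight profile offcut is lying in one bay in place of one of them. Put the offcut in the small black bin, lay a plate of the missing kind from the spares board flat in the middle of the freed bay, and push the drawer fully home. Leave the other three spares on their board, and do not disturb the bottle, the mug or the wrench.

Things in the scene. Friction and masses are not known exactly. Their poses are not given: they have to be found in the camera images.
- corner_a: One of two alike: aluminium corner (L) plate with dark bolt holes, 90 x 60 mm overall, 20 thick, bars 24 wide, 0.17 kg, lying flat. Origin: underside, centre of the 90 x 60 outline. One bar runs the full 90 mm along its x axis, its centreline at y = -18 mm; the short arm stands on that bar's +x end, along y, centred at x = +33 mm, reaching y = +30 mm. Starts on the spares board or in a bay.
- corner_b: One of two alike: aluminium corner (L) plate with dark bolt holes, 90 x 60 mm overall, 20 thick, bars 24 wide, 0.17 kg, lying flat. Origin: underside, centre of the 90 x 60 outline. One bar runs the full 90 mm along its x axis, its centreline at y = -18 mm; the short arm stands on that bar's +x end, along y, centred at x = +33 mm, reaching y = +30 mm. Starts on the spares board or in a bay.
- tee_a: One of two alike: aluminium tee (T) plate with dark bolt holes, 90 x 60 mm overall, 20 thick, bars 24 wide, 0.17 kg, lying flat. Origin: underside, centre of the 90 x 60 outline. The stem runs the full 90 mm along its x axis at y = 0; the crossbar, 60 mm along y, is centred at x = +33 mm. Starts on the spares board or in a bay.
- tee_b: One of two alike: aluminium tee (T) plate with dark bolt holes, 90 x 60 mm overall, 20 thick, bars 24 wide, 0.17 kg, lying flat. Origin: underside, centre of the 90 x 60 outline. The stem runs the full 90 mm along its x axis at y = 0; the crossbar, 60 mm along y, is centred at x = +33 mm. Starts on the spares board or in a bay.
- cross_a: One of two alike: aluminium cross (+) plate with dark bolt holes, 90 x 60 mm overall, 20 thick, bars 24 wide, 0.17 kg, lying flat. Origin: underside, centre of the 90 x 60 outline. The long bar runs 90 mm along its x axis at y = 0; the crossbar, 60 mm along y, is centred at x = 0. Starts on the spares board or in a bay.
- cross_b: One of two alike: aluminium cross (+) plate with dark bolt holes, 90 x 60 mm overall, 20 thick, bars 24 wide, 0.17 kg, lying flat. Origin: underside, centre of the 90 x 60 outline. The long bar runs 90 mm along its x axis at y = 0; the crossbar, 60 mm along y, is centred at x = 0. Starts on the spares board or in a bay.
- offcut: Straight offcut of square aluminium profile with dark grooves, 95 mm long along its x axis, 30 x 30 mm in section, about 0.13 kg. Origin: centre of its underside. It starts in one of the three bays of the drawer, lying along the bay.
- cabinet: Low grey bench-top cabinet, 180 mm deep (x) x 330 mm wide (y) x 96 mm high including the drawer, fixed. Origin: centre of its footprint on the bench. Its front faces -x of its own frame; the closed drawer's front face lies at x = -90 mm.
- kit_drawer (a joint): How far the cabinet's drawer stands open, in m: 0 = fully home at its stop, about 0.13 at the start, 0.14 at most. It slides along the cabinet's x axis (home is towards +x); about 2 N of friction, no latch, no handle; it stays where it is left. The cabinet's roof over the closed drawer is 86 mm above the bench.
- drawer_front (a point): Centre of the outer face of the drawer's blue front panel, 50 mm above the bench; moves with the drawer; axes as the cabinet's. The panel is 12 mm thick, 326 mm wide and reaches from 13 to 87 mm above the bench.
- board: Plywood spares board, 280 x 280 x 20 mm, fixed flat on the bench; four plates lie on it at the start. Origin: centre of its underside.
- bin: Small black open offcut bin, 150 mm (x) x 108 mm (y) x 50 mm high, walls and floor 5 mm thick, fixed on the bench. Origin: centre of its underside.
- bottle: Bystander: white plastic bottle, 56 mm in diameter, 170 mm high, standing. Origin: centre of its underside.
- mug: Bystander: white mug, 76 mm in diameter, 88 mm high, handle at its +y. Origin: centre of its underside.
- wrench: Bystander: steel wrench, 170 mm long, lying on top of the cabinet. Origin: on its underside, near its middle.
- bay0 (a point): Centre of the floor of the left bay (the cabinet's +y side) of the drawer, on the floor's upper face, 20 mm above the bench; moves with the drawer; axes as the cabinet's. Each of the three open-topped bays is 125 mm (x) x 92 mm (y) inside, with a black floor and grey walls 6 mm thick whose top edge is 55 mm above the bench.
- bay1 (a point): Centre of the floor of the middle bay of the drawer, on the floor's upper face, 20 mm above the bench; moves with the drawer; axes as the cabinet's. Each of the three open-topped bays is 125 mm (x) x 92 mm (y) inside, with a black floor and grey walls 6 mm thick whose top edge is 55 mm above the bench.
- bay2 (a point): Centre of the floor of the right bay (the cabinet's -y side) of the drawer, on the floor's upper face, 20 mm above the bench; moves with the drawer; axes as the cabinet's. Each of the three open-topped bays is 125 mm (x) x 92 mm (y) inside, with a black floor and grey walls 6 mm thick whose top edge is 55 mm above the bench.
Not all that is in view belongs to the job. What is shaped like the cross_b but pink or purple is not meant.

How it is judged:
At the end, for the whole second after the job is handed in: Drawer within 4 mm of home. Each bay holds one plate (origin within 35 mm of its centre); one plate of each kind is on the spares board, so the drawer has one of each. All plates flat (underside 14 to 26 mm up, tilt under 0.12 rad). Offcut in the bin; all at rest (value of joint kit_drawer below 0.004 m and horizontal distance between any of corner_a, tee_a, cross_a, corner_b, tee_b, cross_b and bay0 below 0.035 m and horizontal distance between any of corner_a, tee_a, cross_a, corner_b, tee_b, cross_b and bay1 below 0.035 m and horizontal distance between any of corner_a, tee_a, cross_a, corner_b, tee_b, cross_b and bay2 below 0.035 m and horizontal distance between any of corner_a, corner_b and board below 0.17 m and horizontal distance between any of tee_a, tee_b and board below 0.17 m and horizontal distance between any of cross_a, cross_b and board below 0.17 m and height (world z) of corner_a between 0.014 and 0.026 m and angle between each of corner_a, tee_a, cross_a, corner_b, tee_b, cross_b's own z axis and vertical below 0.12 rad and linear speed of each of corner_a, tee_a, cross_a, corner_b, tee_b, cross_b, offcut below 0.02 m/s and height (world z) of tee_a between 0.014 and 0.026 m and height (world z) of cross_a between 0.014 and 0.026 m and height (world z) of corner_b between 0.014 and 0.026 m and height (world z) of tee_b between 0.014 and 0.026 m and height (world z) of cross_b between 0.014 and 0.026 m and x of offcut in the frame of bin between -0.07 and 0.07 m and y of offcut in the frame of bin between -0.05 and 0.05 m and z of offcut in the frame of bin between -0.01 and 0.045 m); the robot touches nothing.
It fails at once if the bottle is shifted by more than 30 mm or tipped (distance of bottle from where it was at the start of the episode above 0.03 m or angle between bottle's own z axis and vertical above 0.35 rad).
It fails at once if the mug is shifted by more than 30 mm or tipped (distance of mug from where it was at the start of the episode above 0.03 m or angle between mug's own z axis and vertical above 0.35 rad).
It fails at once if the wrench is shifted by more than 30 mm (distance of wrench from where it was at the start of the episode above 0.03 m).
It also fails if it takes over 72 s, if anything falls off the work surface, if the arm or the gripper's body presses on something with over 40 N, if the wrist force passes 120 N, or if a joint passes its speed limit or range.

## Working session

There is one attempt and no reset: what is moved stays moved. The work goes in short steps, Python scripts to look and compute and a shell command to move; the robot and the scene stay as the last step left them, time stands still between calls to the robot, and variables do not carry over. Pictures are saved under pics/ and viewed, about 8 in all and at most 12, crops included, and the job is handed in when it is done.

```bash
mkdir -p pics; python3 - <<'E'
from rig import bot,viewer
import cv2
print(bot.state())
for n in("scene","side"):
    c=viewer.camera(n);cv2.imwrite(f"pics/{n}0.png",c["image"][:,:,::-1]);print(n,c["K"],c["eye"],c["attitude"])
E
```

```text
{'t': 0.0, 'qpos': array([-1.30948629e+00,  2.07407911e-01,  1.54293425e+00,  3.55609297e-07,
        1.39350712e+00, -1.50483876e-01]), 'joint_vel': array([ 0.00177454, -0.00011477, -0.00022818, -0.00072286,  0.00012176,
       -0.00039594]), 'joint_efforts': array([-6.89270419e-04, -3.70886028e+01, -2.81417727e+01,  6.96426071e-02,
        3.62087949e-02, -1.54863847e-04]), 'position': array([ 0.22993402, -0.52614714,  0.20430703]), 'eef_rot': array([-3.13936158e+00, -3.38652196e-04,  4.11793470e-01]), 'contact_force': array([ 0.45052419,  0.39218264, -0.07312256]), 'moment': array([-0.02065916,  0.00097152,  0.01552373]), 'grip_width': 0.09409484195663738}
scene [[492.91336554   0.         317.58591773]
 [  0.         492.91336554 199.64757856]
 [  0.           0.           1.        ]] [1.34709846 0.03118584 1.27561021] [-2.53495482  0.01368769  1.68031835]
side [[458.22369714   0.         314.23890034]
 [  0.         458.22369714 200.19569331]
 [  0.           0.           1.        ]] [0.05399044 1.19148601 0.91836928] [-2.12729429  0.01040667 -2.7889911 ]
```

View pics/scene0.png

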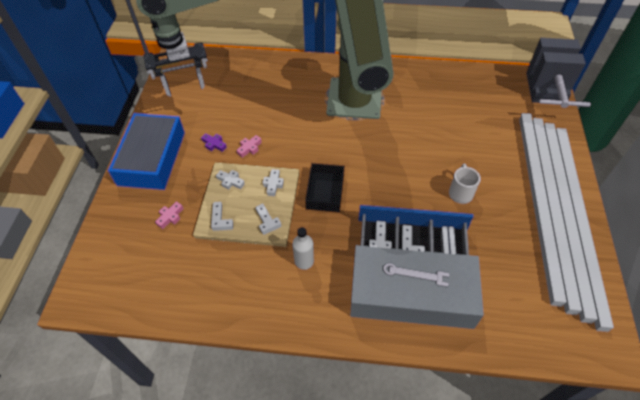

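View pics/side0.png

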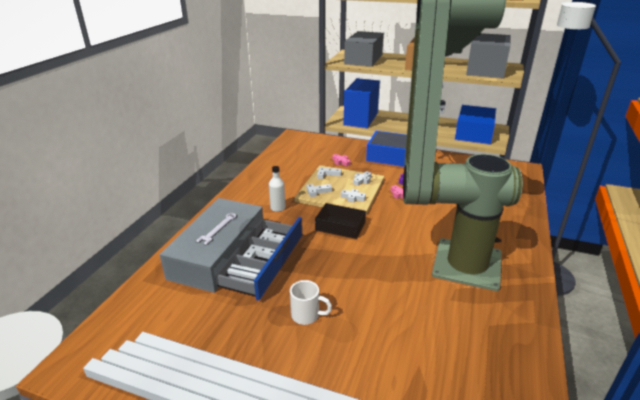

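The first view shows the offcut in the bay at pixel (448,240), which is the +y one (bay0). There are four plates on the board, around (230,178), (273,181), (220,215) and (266,218), and pink and purple decoys outside it. Next I'll zoom in and measure.

```bash
cat > h.py <<'E'
import numpy as np,cv2
from scipy.spatial.transform import Rotation as Ro
from rig import bot,viewer
def ray(c,uv,z):
    uv=np.atleast_2d(uv).astype(float);R=Ro.from_euler('xyz',c["attitude"]).as_matrix()
    d=np.c_[uv,np.ones(len(uv))]@np.linalg.inv(c["K"]).T@R.T;e=np.array(c["eye"])
    return e+d*((z-e[2])/d[:,2])[:,None]
def px(c,P):
    R=Ro.from_euler('xyz',c["attitude"]).as_matrix();q=(np.atleast_2d(P)-c["eye"])@R@np.array(c["K"]).T
    return q[:,:2]/q[:,2:]
def show(c,name,x0,x1,y0,y1,s):
    cv2.imwrite(f"pics/{name}.png",cv2.resize(c["image"][y0:y1,x0:x1,::-1],None,fx=s,fy=s,interpolation=cv2.INTER_CUBIC))
E
python3 - <<'E'
from h import *
c=viewer.camera("scene");show(c,"z1",190,490,140,330,2.6)
R=lambda uv,z:np.round(ray(c,uv,z)[:,:2],3).tolist()
print("cab/drawer approx: panel top ends",R([(361,208),(471,214)],.087),"cab roof front corners",R([(356,250),(478,258)],.096))
print("board corners",R([(213,163),(299,167),(288,244),(196,237)],.02))
print("bin rim",R([(312,163),(345,166),(340,212),(306,209)],.05))
print("mug",R([(464,188)],.044),"bottle",R([(303,266)],0.0))
im=c["image"].astype(int);s=im.max(2)-im.min(2)
m=((im.min(2)>110)&(s<35)).astype(np.uint8)
k=cv2.connectedComponentsWithStats(m[140:330,190:490])
for a,(q) in zip(k[2],k[3]):
    if 60<a[4]<3000:print(a[:5]+[190,140,0,0,0],R([q+[190,140]],.04))
E
```

```text
cab/drawer approx: panel top ends [[0.546, 0.053], [0.535, 0.367]] cab roof front corners [[0.69, 0.048], [0.681, 0.374]]
board corners [[0.372, -0.439], [0.36, -0.155], [0.648, -0.15], [0.652, -0.424]]
bin rim [[0.364, -0.112], [0.366, -0.006], [0.541, -0.007], [0.541, -0.109]]
mug [[0.411, 0.365]] bottle [[0.705, -0.099]]
[454 164  26  39 559] [[0.391, 0.371]]
[262 169  22  27 370] [[0.444, -0.226]]
[216 170  29  20 376] [[0.446, -0.363]]
[211 201  23  30 412] [[0.594, -0.363]]
[256 203  26  32 405] [[0.585, -0.221]]
[293 236  20  33 493] [[0.679, -0.098]]
```

View pics/z1.png

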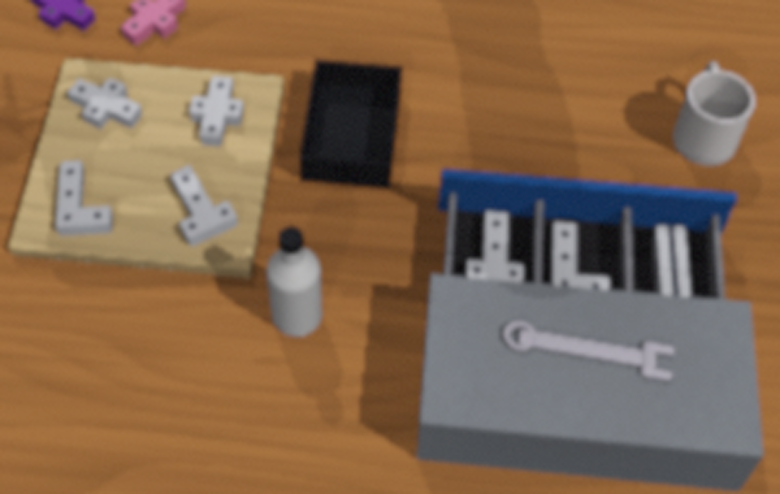

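The zoomed view shows a tee at crop (495,250) in the drawer's right bay and a corner at (575,260) in the middle, with the offcut at (672,260) in bay0. So the cross is the missing kind. Both crosses are on the board, at crop (105,100) and (215,108), and I'll use the second, at about (0.444, -0.226). Moving above bay0 now.

```bash

python3 -m crank '[[[0.0148,0.0335,0.004,-0.86,0.55],[0.0148,0.0335,0.004,-0.86,0.55],[0.0148,0.0335,0.004,-0.86,0.55],[0.0148,0.0335,0.004,-0.86,0.55],[0.0148,0.0335,0.004,-0.86,0.55],[0.0148,0.0335,0.004,-0.86,0.55],[0.0148,0.0335,0.004,-0.86,0.55],[0.0148,0.0335,0.004,-0.86,0.55],[0.0148,0.0335,0.004,-0.86,0.55],[0.0148,0.0335,0.004,-0.86,0.55]]]'
python3 -m crank '[[[0.0148,0.0335,0,-0.86,0.55],[0.0148,0.0335,0,-0.86,0.55],[0.0148,0.0335,0,-0.86,0.55],[0.0148,0.0335,0,-0.86,0.55],[0.0148,0.0335,0,-0.86,0.55],[0.0148,0.0335,0,-0.86,0.55],[0.0148,0.0335,0,-0.86,0.55],[0.0148,0.0335,0,-0.86,0.55],[0.0148,0.0335,0,-0.86,0.55],[0.0148,0.0335,0,-0.86,0.55]]]'
python3 -m crank '[[[0.0148,0.0335,0,-0.86,0.55],[0.0148,0.0335,0,-0.86,0.55],[0.0148,0.0335,0,-0.86,0.55],[0.0148,0.0335,0,-0.86,0.55],[0.0148,0.0335,0,-0.86,0.55],[0,0,0,0,0.55]]]'
python3 - <<'E'
from h import *
c=viewer.camera("wrist");show(c,"w1",0,640,0,400,1.25);print(c["K"],c["eye"],c["attitude"],bot.state()["position"],bot.state()["eef_rot"])
E
```

```text
t: 0.98
position: [0.3783, -0.1901, 0.2455]
eef_rot: [-3.142, -0.0, 0.26]
contact_force: [0.5, -0.7, -0.6]
grip_width: 0.0519
t: 1.82
position: [0.5262, 0.145, 0.2451]
eef_rot: [3.141, 0.001, 0.111]
contact_force: [1.5, -0.7, -0.0]
grip_width: 0.0517
t: 2.32
position: [0.6006, 0.3161, 0.2428]
eef_rot: [-3.139, 0.002, 0.041]
contact_force: [-0.8, -0.7, -0.7]
grip_width: 0.0519
[[325.98131909   0.         316.99876206]
 [  0.         325.98131909 200.9439199 ]
 [  0.           0.           1.        ]] [0.68086339 0.31917842 0.42130701] [ 2.86260005e+00  2.16982649e-03 -1.53014654e+00] [0.59985397 0.31321808 0.24307685] [3.14111118e+00 2.75185421e-03 4.03464269e-02]
```

View pics/w1.png

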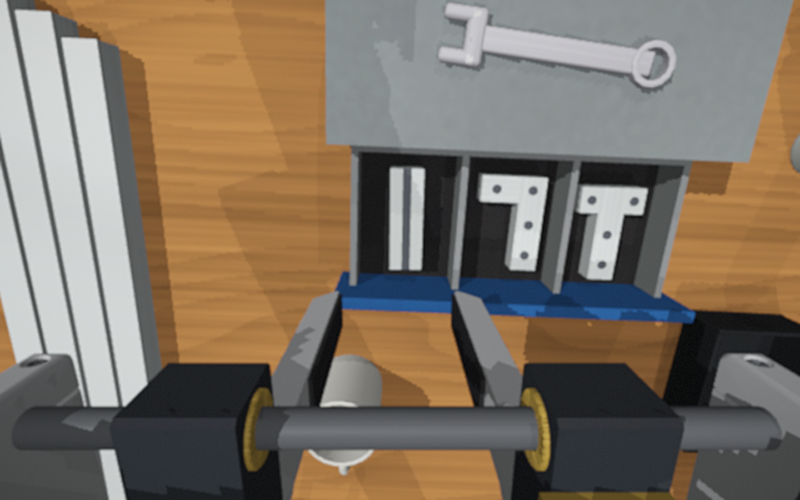

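The wrist view shows the offcut's top face at (388–424, 168–271), bay0's walls at x≈357 and 460, and the panel's inner edge at y≈275–285 (picture pixels, 1.25x).

```bash
python3 - <<'E'
from h import *
c=viewer.camera("wrist")
R=lambda n,uv,z:print(n,np.round(ray(c,np.array(uv)/1.25,z)[:,:2],4).tolist())
R("offcut",[(390,168),(424,168),(421,271),(388,271)],.05)
R("divs top: L inner near/far, R0",[(357,284),(360,153),(453,289),(461,157)],.055)
R("panel top edge outer",[(336,291),(693,316)],.087)
R("panel top inner edge",[(342,275),(690,303)],.087)
R("roof front",[(330,144),(747,161)],.096)
im=c["image"];sub=im[125:225,300:350].astype(int)
m=((sub.min(2)>95)).astype(np.uint8);n,l,s,q=cv2.connectedComponentsWithStats(m)
for a,b in zip(s,q):
  if a[4]>100:print(a,b+[300,125],ray(c,b+[300,125],.05))
E
```

```text
offcut [[0.6508, 0.321], [0.652, 0.2905], [0.5546, 0.2877], [0.5534, 0.3194]]
divs top: L inner near/far, R0 [[0.5408, 0.3486], [0.663, 0.3476], [0.5393, 0.2563], [0.6632, 0.259]]
panel top edge outer [[0.5457, 0.3642], [0.5344, 0.0448]]
panel top inner edge [[0.5608, 0.3589], [0.5467, 0.0505]]
roof front [[0.6708, 0.3674], [0.6709, 0.0417]]
[   0    0   50  100 3076] [326.23504551 175.29486346] [[0.60487786 0.3028029  0.05      ]]
[  8   8  13  83 967] [313.82419855 173.76835574] [[0.60610268 0.31725089 0.05      ]]
[ 22   8  15  82 957] [329.71055381 172.68443051] [[0.60810782 0.29893125 0.05      ]]
```

```bash

python3 -m crank '[[[0.003,-0.008,-0.038,-1,0.48],[0,0,-0.04,0,0.48],[0,0,-0.04,0,0.48],[0,0,-0.02,0,0.48],[0,0,-0.02,0,0.48],[0,0,-0.02,0,0.48],[0,0,-0.02,0,0.48],[0,0,-0.018,0,0.48],[0,0,0,0,0.48]]]' 20
python3 - <<'E'
from h import *
c=viewer.camera("wrist");show(c,"w2",120,520,60,360,1.6)
E
```

```text
t: 3.17
position: [0.5994, 0.2996, 0.0252]
eef_rot: [3.139, 0.008, 0.017]
contact_force: [-0.5, -0.4, -0.9]
grip_width: 0.0449
```

View pics/w2.png

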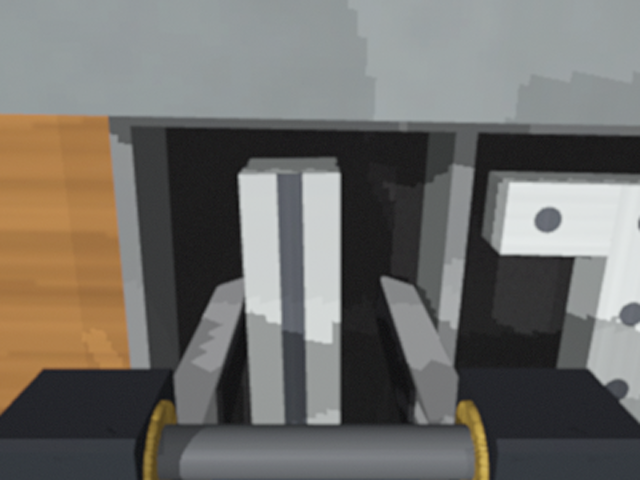

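The fingers straddle the offcut, whose centre is at x≈292 against a finger midline of ≈313. I'll shift +6 mm in y, then grip and lift.

```bash

python3 -m crank '[[[0,0.003,0,0,0.48],[0.002,0.003,0,0,0.48],[0,0,0,0,0.2],[0,0,0,0,0.2],[0,0,0,0,0.2],[0,0,0,0,0.2],[0,0,0,0,0.2]]]' 25
python3 -m crank '[[[0,0,0.02,0,0.2],[0,0,0.03,0,0.2],[0,0,0.035,0,0.2],[0,0,0.035,0,0.2],[0,0,0.03,0,0.2],[0,0,0.02,0,0.2],[0,0,0,0,0.2]]]' 25
```

```text
t: 3.8
position: [0.6061, 0.3087, 0.0308]
eef_rot: [-3.141, -0.002, 0.019]
contact_force: [-0.7, -0.9, 5.7]
grip_width: 0.03
t: 4.38
position: [0.6082, 0.3099, 0.2058]
eef_rot: [-3.138, -0.01, 0.019]
contact_force: [1.1, 0.1, -0.0]
grip_width: 0.0301
```

```bash

python3 -m crank '[[[-0.0153,-0.0365,0,0,0.2],[-0.0153,-0.0365,0,0,0.2],[-0.0153,-0.0365,0,0,0.2],[-0.0153,-0.0365,0,0,0.2],[-0.0153,-0.0365,0,0,0.2],[-0.0153,-0.0365,0,0,0.2],[-0.0153,-0.0365,0,0,0.2],[-0.0153,-0.0365,0,0,0.2],[-0.0153,-0.0365,0,0,0.2],[-0.0153,-0.0365,0,0,0.2]]]'
python3 -m crank '[[[0,0,0,0,0.2],[0,0,0,0,0.2]]]'
python3 - <<'E'
from h import *
c=viewer.camera("wrist");show(c,"w3",0,640,0,400,1.25);print(bot.state()["position"],c["eye"],c["attitude"])
E
```

```text
t: 5.22
position: [0.4496, -0.0572, 0.197]
eef_rot: [-3.14, 0.004, 0.02]
contact_force: [1.2, -0.7, -0.9]
grip_width: 0.0295
t: 5.38
position: [0.4503, -0.0577, 0.1974]
eef_rot: [-3.14, 0.003, 0.014]
contact_force: [0.1, 0.7, -0.9]
grip_width: 0.0297
[ 0.45096084 -0.05649394  0.19770431] [ 0.53085312 -0.05664287  0.37581559] [ 2.86121243e+00  1.59939455e-03 -1.55706421e+00]
```

View pics/w3.png

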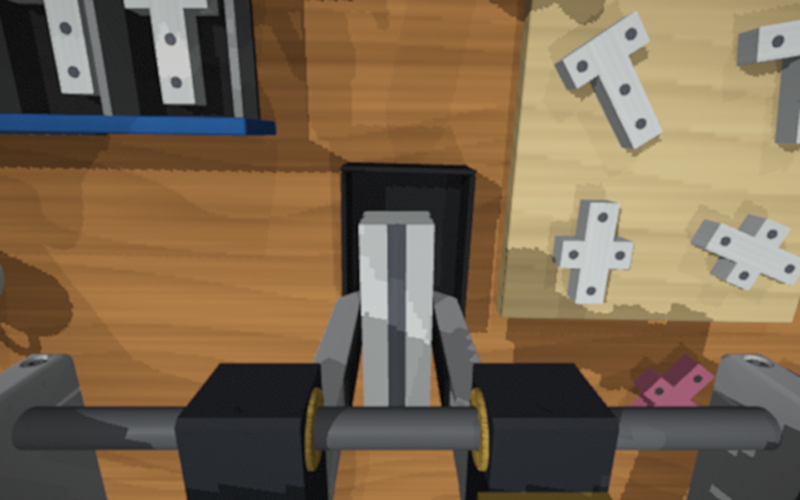

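The offcut is held over the bin, whose far rim runs from (342,165) to (474,170). The target cross is at about (597,253), with its end holes at (602,216) and (591,291).

```bash
python3 - <<'E'
from h import *
c=viewer.camera("wrist")
R=lambda n,uv,z:print(n,np.round(ray(c,np.array(uv)/1.25,z)[:,:2],4).tolist())
R("bin far rim",[(342,165),(474,170)],.05)
R("bin side rims",[(342,280),(470,280)],.05)
R("cross holes far,near,left,right",[(602,216),(591,291),(575,255),(622,255)],.04)
E
```

```text
bin far rim [[0.5074, -0.0125], [0.5052, -0.1164]]
bin side rims [[0.4114, -0.0105], [0.4133, -0.1193]]
cross holes far,near,left,right [[0.4683, -0.2279], [0.4011, -0.2287], [0.434, -0.21], [0.4346, -0.2504]]
```

```bash

python3 -m crank '[[[-0.018,-0.007,-0.03,0,0.2],[0,0,-0.035,0,0.2],[0,0,-0.035,0,0.2],[0,0,-0.025,0,0.2],[0,0,-0.02,0,0.2],[0,0,-0.02,0,0.2],[0,0,-0.012,0,0.2],[0,0,0,0,0.2],[0,0,0,0,0.5],[0,0,0,0,0.5]]]'
python3 -m crank '[[[0,0,0,0,0.5],[0,0,0.02,0,0.5],[0,0,0.035,0,0.5],[0,0,0.04,0,0.5],[0,-0.04,0.04,0,0.5],[0,-0.04,0.01,0,0.5],[-0.005,-0.04,0,0,0.5],[-0.005,-0.04,0,0,0.5],[0,0,0,0,0.5]]]'
python3 - <<'E'
from h import *
c=viewer.camera("wrist");show(c,"w4",0,640,0,400,1.25);print(bot.state()["position"],bot.state()["eef_rot"])
E
```

```text
t: 6.32
position: [0.4353, -0.0628, 0.0231]
eef_rot: [3.141, -0.001, 0.021]
contact_force: [0.3, 0.0, 0.1]
grip_width: 0.0401
t: 7.07
position: [0.4248, -0.2201, 0.1598]
eef_rot: [3.134, -0.004, 0.013]
contact_force: [0.3, 0.1, -0.7]
grip_width: 0.0469
[ 0.42465925 -0.21671382  0.15890236] [ 3.13849892 -0.00328356  0.0134898 ]
```

View pics/w4.png

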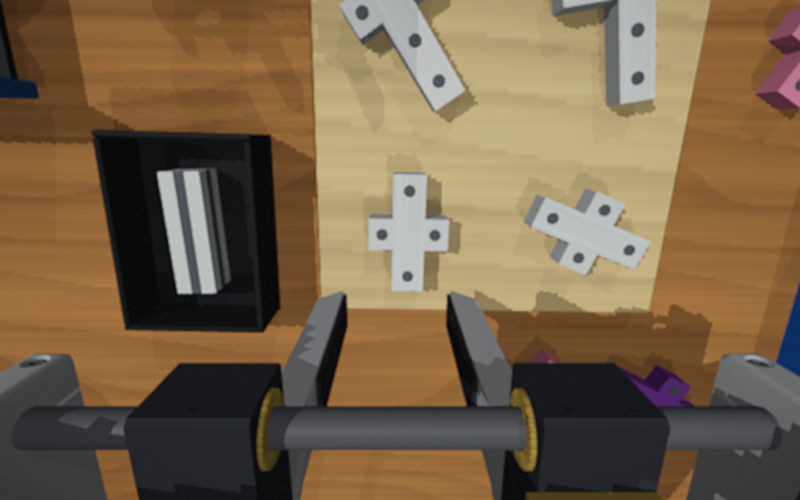

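The offcut lies in the bin, at about (195,230). The cross's holes are at (410,191), (408,276), (382,235) and (434,235).

```bash
python3 - <<'E'
from h import *
c=viewer.camera("wrist")
p=ray(c,np.array([(410,191),(408,276),(382,235),(434,235)])/1.25,.04)[:,:2]
print(p.round(4).tolist(),p.mean(0),bot.state()["position"],bot.state()["eef_rot"][2],np.arctan2(*(p[0]-p[1])[::-1]),np.arctan2(*(p[2]-p[3])))
E
```

```text
[[0.466, -0.2264], [0.4005, -0.2263], [0.4328, -0.2061], [0.4333, -0.2451]] [ 0.43317765 -0.22597344] [ 0.42442304 -0.21450931  0.15818348] 0.015621732512875353 -0.001469714304628414 -0.012264787247875173
```

```bash

python3 -m crank '[[[-0.01,-0.004,-0.02,-0.8,0.5],[-0.01,-0.004,-0.03,0,0.5],[0,0,-0.03,0,0.5],[0,0,-0.02,0,0.5],[0,0,-0.015,0,0.5],[0,0,-0.012,0,0.5],[0,0,-0.005,0,0.5],[0,0,0,0,0.5],[0,0,0,0,0.5]]]'
python3 - <<'E'
from h import *
c=viewer.camera("wrist");show(c,"w5",120,520,60,360,1.6)
print([bot.state()["position"].round(4)])
E
```

```text
t: 7.92
position: [0.4047, -0.2203, 0.0254]
eef_rot: [3.141, -0.001, 0.007]
contact_force: [0.4, -0.1, 0.9]
grip_width: 0.047
[array([ 0.405 , -0.2208,  0.0258])]
```

View pics/w5.png

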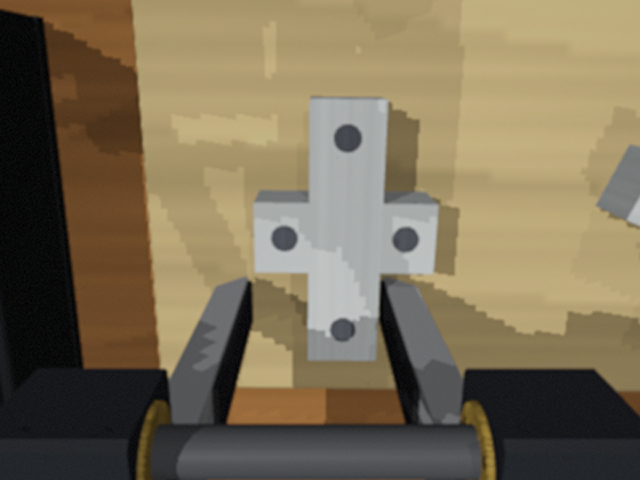

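The bar's centreline is at x≈345 against a finger midline of ≈317, so I'll shift about 9 mm in -y, then grip and lift.

```bash

python3 -m crank '[[[-0.001,-0.0045,-0.001,0,0.5],[0,-0.0045,-0.001,0,0.5],[0,0,0,0,0.5],[0,0,0,0,0.1],[0,0,0,0,0.1],[0,0,0,0,0.1],[0,0,0,0,0.1],[0,0,0,0,0.1],[0,0,0,0,0.1]]]' 45
python3 -m crank '[[[0,0,0.02,0,0.1],[0,0,0.03,0,0.1],[0,0,0.035,0,0.1],[0,0,0.035,0,0.1],[0,0,0.03,0,0.1],[0,0,0.02,0,0.1],[0,0,0,0,0.1],[0,0,0,0,0.1]]]' 45
python3 - <<'E'
from h import *
c=viewer.camera("wrist");show(c,"w6",120,520,60,360,1.6)
print([bot.state()["position"].round(4)])
E
```

```text
t: 8.72
position: [0.4031, -0.2299, 0.0229]
eef_rot: [3.142, 0.0, 0.005]
contact_force: [0.2, -0.2, -0.6]
grip_width: 0.0237
t: 9.38
position: [0.4034, -0.2301, 0.1932]
eef_rot: [3.14, -0.001, 0.005]
contact_force: [-0.7, -0.0, -2.8]
grip_width: 0.0238
[array([ 0.4024, -0.2292,  0.1915])]
```

View pics/w6.png

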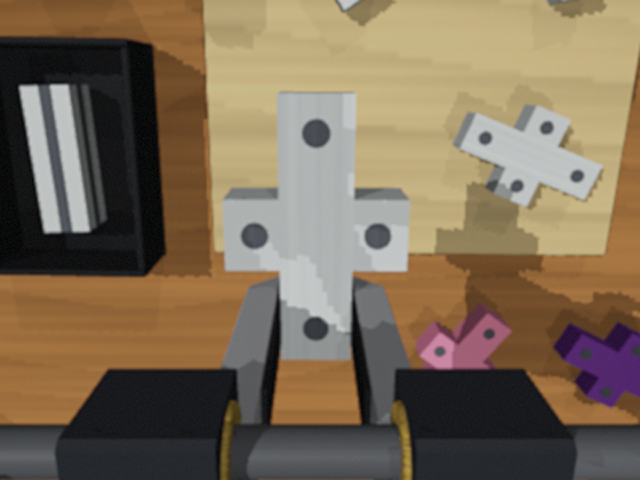

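The cross is held level, with its centre about 30 mm ahead of the TCP. I'll carry it above bay0.

```bash

python3 -m crank '[[[0.0128,0.0382,0,0,0.1],[0.0128,0.0382,0,0,0.1],[0.0128,0.0382,0,0,0.1],[0.0128,0.0382,0,0,0.1],[0.0128,0.0382,0,0,0.1],[0.0128,0.0382,0,0,0.1],[0.0128,0.0382,0,0,0.1]]]'
python3 -m crank '[[[0.0128,0.0382,0,0,0.1],[0.0128,0.0382,0,0,0.1],[0.0128,0.0382,0,0,0.1],[0.0128,0.0382,0,0,0.1],[0.0128,0.0382,0,0,0.1],[0.0128,0.0382,0,0,0.1],[0.0128,0.0382,0,0,0.1],[0,0,-0.03,0,0.1],[0,0,-0.03,0,0.1],[0,0,0,0,0.1]]]'
python3 -m crank '[[[0,0,0,0,0.1]]]'
python3 - <<'E'
from h import *
c=viewer.camera("wrist");show(c,"w7",120,520,60,360,1.6)
print([bot.state()["position"].round(4)])
E
```

```text
t: 10.02
position: [0.4908, 0.0397, 0.1895]
eef_rot: [-3.141, 0.006, 0.005]
contact_force: [0.1, -0.3, -1.0]
grip_width: 0.0238
t: 10.85
position: [0.5749, 0.3032, 0.1213]
eef_rot: [3.135, 0.019, 0.007]
contact_force: [-1.5, -1.2, -4.4]
grip_width: 0.0234
t: 10.93
position: [0.5782, 0.3036, 0.127]
eef_rot: [3.138, 0.011, 0.005]
contact_force: [0.0, -0.9, -1.2]
grip_width: 0.0238
[array([0.5806, 0.304 , 0.1302])]
```

View pics/w7.png

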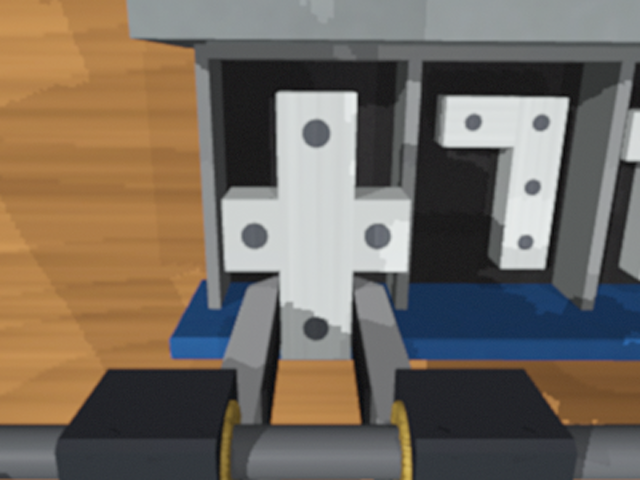

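The cross hovers over bay0. The bay's wall tops are at about (209..222, 60..305) on the left and (408..397, 60..305) on the right, the back wall's inner edge is at row ≈60, and the panel's top inner edge is at row ≈283.

```bash
python3 - <<'E'
from h import *
c=viewer.camera("wrist")
f=lambda uv:np.array(uv)/1.6+[120,60]
R=lambda n,uv,z:print(n,np.round(ray(c,f(uv),z)[:,:2],4).tolist())
R("walls inner Lnear,Lfar,Rnear,Rfar",[(222,305),(209,60),(397,305),(408,60)],.055)
R("panel in/out",[(260,282),(260,341),(600,282),(600,341)],.087)
R("back wall top inner",[(300,60)],.055)
s=bot.state();z=s["position"][2]+.017
R("cross holes",[(316,132),(316,328),(254,236),(377,236)],z)
print(s["position"])
E
```

```text
walls inner Lnear,Lfar,Rnear,Rfar [[0.544, 0.3533], [0.6676, 0.3537], [0.5443, 0.2606], [0.668, 0.2615]]
panel in/out [[0.5703, 0.3293], [0.5403, 0.3301], [0.5709, 0.174], [0.5409, 0.1693]]
back wall top inner [[0.6678, 0.3115]]
cross holes [[0.6448, 0.3043], [0.5795, 0.304], [0.6119, 0.3239], [0.612, 0.2847]]
[0.58227166 0.30444705 0.1326073 ]
```

```bash

python3 -m crank '[[[-0.003,0.003,-0.02,0,0.1],[0,0,-0.025,0,0.1],[0,0,-0.02,0,0.1],[0,0,-0.015,0,0.1],[0,0,-0.012,0,0.1],[0,0,-0.01,0,0.1],[0,0,-0.005,0,0.1],[0,0,0,0,0.1],[0,0,0,0,0.1]]]'
```

```text
t: 11.78
position: [0.5801, 0.308, 0.0268]
eef_rot: [-3.141, -0.001, 0.005]
contact_force: [-0.3, -0.0, -1.6]
grip_width: 0.0236
```

```bash

python3 -m crank '[[[0,0,-0.0015,0,0.1],[0,0,-0.0015,0,0.1],[0,0,0,0,0.1],[0,0,0,0,0.45],[0,0,0,0,0.45],[0,0,0,0,0.45],[0,0,0,0,0.45]]]'
python3 -m crank '[[[0,0,0.02,0,0.45],[0,0,0.035,0,0.45],[0,0,0.035,0,0.45],[-0.02,0,0.035,0,0.45],[-0.02,0,0.02,0,0.45],[0,0,0,0,0.45],[0,0,0,0,0.45]]]'
python3 - <<'E'
from h import *
c=viewer.camera("wrist");show(c,"w8",0,640,0,400,1.25)
print([bot.state()["position"].round(4)])
E
```

```text
t: 12.37
position: [0.5797, 0.3081, 0.0234]
eef_rot: [-3.141, -0.001, 0.005]
contact_force: [0.5, 0.3, -0.1]
grip_width: 0.0415
t: 12.95
position: [0.5401, 0.3085, 0.1701]
eef_rot: [-3.14, -0.004, 0.006]
contact_force: [-0.6, -0.1, -0.1]
grip_width: 0.0421
[array([0.5394, 0.3079, 0.1679])]
```

View pics/w8.png

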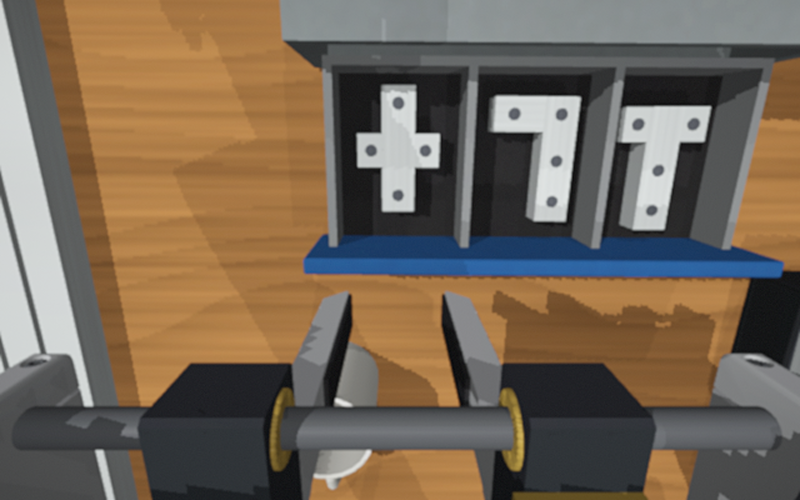

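The cross lies flat mid-bay at (398,150), with all three kinds in the drawer. Now I'll push at the panel's centre with the fingers shut.

```bash

python3 -m crank '[[[-0.025,-0.025,0,0,0],[-0.025,-0.025,0,0,0],[0,-0.025,0,0,0],[0,-0.024,-0.01,0,0],[0,0,-0.03,0,0],[0,0,-0.035,0,0],[0,0,-0.03,0,0],[0,0,-0.018,0,0],[0,0,0,0,0]]]'
python3 -m crank '[[[0.015,0,0,0,0],[0.015,0,0,0,0],[0.012,0,0,0,0],[0.012,0,0,0,0],[0.012,0,0,0,0],[0.012,0,0,0,0],[0.012,0,0,0,0],[0.012,0,0,0,0],[0.012,0,0,0,0],[0.012,0,0,0,0]]]'
```

```text
t: 13.75
position: [0.4836, 0.2068, 0.0378]
eef_rot: [3.138, 0.014, 0.004]
contact_force: [-1.4, 0.4, -0.2]
grip_width: 0.0006
t: 14.58
position: [0.6141, 0.2084, 0.0436]
eef_rot: [3.141, 0.005, 0.005]
contact_force: [-3.1, -0.7, -0.4]
grip_width: 0.0006
```

Drawer contact reads 3 N. I'll continue in finer steps near the stop.

```bash

python3 -m crank '[[[0.01,0,0,0,0],[0.01,0,0,0,0],[0.008,0,0,0,0],[0.005,0,0,0,0],[0.003,0,0,0,0],[0,0,0,0,0]]]'
python3 -m crank '[[[0.003,0,0,0,0],[0.002,0,0,0,0],[0.002,0,0,0,0],[0,0,0,0,0]]]'
```

```text
t: 15.08
position: [0.6499, 0.2084, 0.0441]
eef_rot: [3.141, 0.005, 0.005]
contact_force: [-3.7, -0.5, 0.2]
grip_width: 0.0003
t: 15.42
position: [0.6494, 0.2084, 0.0442]
eef_rot: [3.139, 0.02, 0.006]
contact_force: [-21.8, -3.4, 12.7]
grip_width: 0.0004
```

There's a hard stop at 22 N. Backing off, rising clear and checking.

```bash

python3 -m crank '[[[-0.01,0,0,0,0],[-0.03,0,0,0,0],[-0.04,0,0,0,0],[-0.04,0,0.01,0,0],[0,-0.01,0.035,0,0],[0,-0.03,0.035,0,0],[0,-0.04,0.035,0,0],[0,-0.04,0.03,0,0],[0,-0.04,0,0,0],[0,0,0,0,0]]]'
python3 - <<'E'
from h import *
c=viewer.camera("scene");show(c,"z2",190,490,140,330,2.6)
print([bot.state()["position"].round(4)])
E
```

```text
t: 16.25
position: [0.5414, 0.0611, 0.1778]
eef_rot: [3.138, -0.009, -0.001]
contact_force: [0.1, 0.3, -1.2]
grip_width: 0.0005
[array([0.5402, 0.0639, 0.1762])]
```

View pics/z2.png

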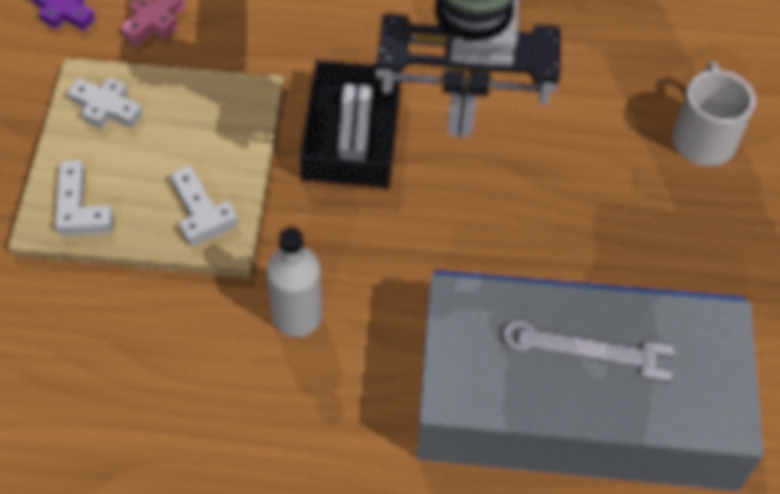

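The view shows the drawer shut with only a thin blue line left, the offcut in the bin, three spares on the board, and the bottle, mug and wrench where they were. Last comes a numeric check of the panel against the roof edge, which should be about 12 mm apart when home.

```bash
python3 - <<'E'
from h import *
c=viewer.camera("scene");im=c["image"].astype(float)
o=cv2.imread("pics/scene0.png")[:,:,::-1].astype(float)
for u in (375,395,415,435,455):
    r=lambda I,lo,hi,s:[ (lo+i) for i in range(hi-lo) if I[lo+i,u,2]-I[lo+i,u,0]>s]
    b=r(im,230,280,25);b0=r(o,195,235,25)
    P=lambda v,z:ray(c,(u,v),z)[0,0].round(4)
    print(u,b,"panel outer top now",P(b[0],.087),"roof edge",P(b[-1]+1,.096),"start panel outer",[P(b0[0],.087)] if b0 else None)
s=bot.state();print(s["t"],s["contact_force"])
E
```

```text
375 [246] panel outer top now 0.6674 roof edge 0.6757 start panel outer [np.float64(0.5346)]
395 [248] panel outer top now 0.6681 roof edge 0.6764 start panel outer [np.float64(0.5358)]
415 [250] panel outer top now 0.6688 roof edge 0.6771 start panel outer [np.float64(0.537)]
435 [251, 252] panel outer top now 0.6664 roof edge 0.6777 start panel outer [np.float64(0.5347)]
455 [253, 254] panel outer top now 0.6671 roof edge 0.6784 start panel outer [np.float64(0.5359)]
16.35 [-0.84864598  0.73151656 -0.35245763]
```

```bash
python3 -c "
from rig import order
order.close_job()"
```

```text
the job is handed in; nothing more can be done
```

I finished the job and handed it in at about 16 s on the robot's clock; `close_job` reports no verdict, so the result is by my own checks.

**What I did:**
- The offcut was in the left bay (bay0) and the missing kind was the cross.
- I put the offcut in the bin and laid a cross from the spares board in bay0.
- I then pushed the drawer in until it stopped hard.

**Last checks:**
- **Cross:** the picture taken just before closing showed it flat and about mid-bay, with the corner and the tee in the other two bays. I did not look into the bays after the drawer shut.
- **Drawer:** the panel moved about 0.131 m in the scene camera, against the stated 0.13 m opening. The push force rose to 22 N with no further movement. The panel stands 8–11 mm in front of the roof edge, where I expected about 12 mm; that camera resolves only about 3 mm, so I take it as fully home but have not measured it to 4 mm.
- **Rest of the scene:** the offcut is in the bin, and the corner, tee and other cross are still on the board. The bottle, mug and wrench looked unmoved, and the gripper was clear of everything.

No check failed. The eyeballed readings of the cabinet's angle disagreed by about ±2°, so I treated it as square, and the drawer closed without trouble.

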